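Register the film gate with the taper pin

TASK

Take the tapered alignment pin from its wooden stand and drive it, nose down, through the smaller opening in the sliding film gate plate and on into the brass bush in the bed underneath, so that the pin itself pulls the plate into line and its shoulder ends fully home on the plate. Press gently and feel for the moment it seats, never forcing it; do not push the plate with the gripper, leave the film cans undisturbed, and let go of the pin at the end.

Things in the scene. Friction and masses are not known exactly. Their poses are not given: they have to be found in the camera images.
- pin_grip (a point): Middle of the round grip (22 mm in diameter, 42 mm tall, upright) of the loose steel taper pin, which is 113 mm long, weighs about 0.2 kg and stands nose down in the wooden stand. The point is on the pin's axis, 18 mm below its top, 36 mm above the underside of its shoulder, 95 mm above its nose; z runs along the pin from nose to grip
- pin_shoulder (a point): Centre of the underside of the pin's round shoulder (34 mm in diameter, 12 mm thick, just below the grip), on the pin's axis, 59 mm above the nose; z up along the pin
- pin_nose (a point): Centre of the pin's blunt nose, 5 mm in diameter. From it the pin widens evenly to 18 mm in diameter at 32 mm up, then has a straight 18 mm shank up to the shoulder at 59 mm
- stand: fixed wooden block 60 x 60 x 67 mm high with an upright 22 mm through hole in its middle; the pin's shoulder rests on its top, the shank is loose in the hole by some 2 mm to each side. Origin: centre of its underside, z up
- bed: Fixed grey bed, 130 (its x) x 170 (its y) x 50 mm high, rails and end rollers to 70 mm; origin: centre of its underside, z up. On it the aluminium gate plate, 104 x 110 x 12 mm, with a pin slot 26.8 (x) x 18.8 mm (y) centred at x = -28 mm and a larger film window at x = +26 mm. The plate's top is 62 to 72 mm above the table: its focus height is locked but not measured
- bed_hole (a point): Middle of the eccentric brass bush set in the bed under the plate, 50 mm above the table, at x = -28 mm, y = 0 in the bed's frame; axes as the bed. The bush's round pin hole (18.8 mm in diameter, going right through) lies 2 mm off this point, in a direction that is not measured; the bush is locked. Seen only in part through the plate's slot
- gate (a joint): Sideways place of the gate plate: offset along the bed's y, in m, of its pin slot from bed_hole. A spring (7 to 10 N) holds it at its stop, +6.5 mm. The taper draws it in against the spring: the pin goes in under a steady push of about 8 to 18 N, held by friction wherever one stops; the push jumps only when the shoulder meets the plate. It ends within about 4 mm of 0
- can_a_mid (a point): bystander: loose upright film can, black with a white lid, 35 mm in diameter, 52 mm tall; point half-way up, z up
- can_b_mid (a point): bystander: the same kind of film can with a grey lid; point half-way up
- can_c_mid (a point): bystander: the same kind of film can with a blue lid; point half-way up
Not all that is in view belongs to the job. Of the things shaped like the part that bears pin_grip, the bare steel one is meant.

How it is judged:
On the way:
1. the pin's nose has gone through the gate plate's slot into the bush's hole (z of pin_nose in the frame of bed below 0.045 m and horizontal distance between pin_nose and bed_hole below 0.01 m), for 0.1 s.
At the end, for the whole second after the job is handed in: The pin stands upright (within 0.07 rad) through both holes, the underside of its shoulder within 1.5 mm of the plate's top, its axis within 5 mm of the bush's middle, the gate plate drawn to within 4.5 mm of the bush's middle, the pin at rest (z of pin_shoulder in the frame of gate below 0.0135 m and horizontal distance between pin_shoulder and bed_hole below 0.005 m and angle between pin_grip's own z axis and vertical below 0.07 rad and value of joint gate between -0.0045 and 0.0045 m and linear speed of pin below 0.01 m/s); the robot touches nothing.
It fails at once if the pin is forced: it presses on the gate (bed, bush and plate) with more than 45 N (contact force between pin and bed above 45 N).
It fails at once if the gripper pushes the gate plate (more than 3 N) (contact force between any of the fingers, the arm and gate above 3 N).
It fails at once if a film can is moved by more than 25 mm or tipped (distance of can_a_mid from where it was at the start of the episode above 0.025 m or angle between can_a_mid's own z axis and vertical above 0.5 rad).
It fails at once if a film can is moved by more than 25 mm or tipped (distance of can_b_mid from where it was at the start of the episode above 0.025 m or angle between can_b_mid's own z axis and vertical above 0.5 rad).
It fails at once if a film can is moved by more than 25 mm or tipped (distance of can_c_mid from where it was at the start of the episode above 0.025 m or angle between can_c_mid's own z axis and vertical above 0.5 rad).
It also fails if it takes over 61 s, if anything falls off the work surface, if the arm or the gripper's body presses on something with over 40 N, if the wrist force passes 120 N, or if a joint passes its speed limit or range.

ROBOT

A 6-joint arm with a two-finger parallel gripper is mounted at the origin on the work surface. World frame = base frame: x ahead of the robot, y to its left, z up, the work surface at z = 0. Lengths are in m, angles in rad, forces in N, time in s.
With the tool pointing down it reaches from about 0.35 to 0.725 m from the base axis. Payload 4.3 kg.
Tool frame: the origin (TCP) lies midway between the tips of the shut fingers; the grasp point (between the pads) lies 19 mm behind it; z points along the fingers, y is the direction in which the jaws open and shut (so a half turn about z gives the same grasp; the last joint's range is limited). The gripper opens to 85 mm and grips with 20 to 120 N. Pads are 22 mm wide; open, the fingers measure 114 mm over their backs; the gripper's body (76 mm by 85 mm) begins 54 mm behind the grasp point. The pads swing forward as they close: fully open they stand 13 mm farther back than shut.
Start: joints at [1.162, 0.377, 0.081, 1.274, 0, 1.46], TCP at [0.169, 0.55, 0.2] pointing down, gripper open.
Joint ranges: [-2.72, 2.72], [-0.84, 1.66], [-1.02, 1.22], [-1.77, 2.12], [-1.37, 1.28], [-3.14, 3.14]. Speed limits (rad/s): [2.57, 2.57, 3.14, 3.14, 3.14, 3.14].

INTERFACE

Orientations are given as a unit quaternion [x, y, z, w].
In Python, from station import ctrl gives the robot as it stands. The module is installed in compiled form; this text tells all that it offers.
- The arm moves only by the tool move_arm, never from a script. Its argument "commands" is a list that holds one entry, the list of rows, each a list of 7 numbers: the shift along the tool's x, y, z as a fraction of full scale, then the turn, a rotation vector about the tool's x, y, z as a fraction of full scale, then the closure, from 0 (fully open) to 1 (shut). A call has 1 to 8 rows; each row is the pose to reach, as a shift and turn from the pose commanded when the call began, along the tool's axes at that moment; what a row does not reach only later rows make up. Full scale, the value 1, is 300 mm for a shift and pi/2 rad for a turn. A row lasts 1/8 s, in which the tool goes at most 62.5 mm and 10.7 degrees, less where a joint would pass 70% of its speed; a pose out of reach is approached as far as the arm can. A call with a number of a shift or a turn outside -1 to 1 is refused whole. A call with a gripper value outside its range is refused whole. The fingers move at their own pace and stop on an object; "squeeze" is the grip in N (left out, the last holds). Time passes only in rows, so rows that repeat a pose let the fingers close. It gives the time, the measured TCP pose, the force and the opening at its end, in the units of the state.
- ctrl.state(): the state, without advancing time (a new reading comes with each control period).
- ctrl.snapshot(name): name is "scene" or "top" or "wrist"; returns a dict with "frame" (400x640x3 uint8, red, green, blue), "fovy" (degrees; the focal length in pixels is half the picture's height over the tangent of half this angle, whatever the lens; pixels are square), "cx", "cy" (the principal point, pixels), "R" (3x3) and "t" (3): a world point X has camera coordinates R X + t. Camera axes: x right, y down, z forward; pixel columns grow to the right and rows downward; lengths in m; the calibration is good to about 2 mm. A picture is of the moment at which its call begins. There is no depth.
- ctrl.sign_off(): hands the job in, once; it reports no verdict.
The state is a dict: "time_s": time; "q": joint angles; "qd": joint speeds; "joint_efforts": joint torques, N m; "ee_pos": TCP position; "eef_rot": TCP orientation; "ft_force": force on the tool from outside, world axes, zero at the start; "ft_torque": the same for the moment, N m; "width": finger opening in m.
Only numpy, scipy, OpenCV 4.12 (cv2) and the standard library are available. Lean on these libraries where they do the work, as an engineer would, in place of code of your own. Each camera call takes 0.05 s, during which the arm holds its last target.

## Working session

There is one attempt and no reset: what is moved stays moved. The work goes in short steps, Python scripts to look and compute and a tool call to move; the robot and the scene stay as the last step left them, time stands still between calls to the robot, and variables do not carry over. Pictures are saved under pics/ and viewed, and the job is handed in when it is done.

Besides the shell and the picture viewer there is one more tool, called after "Call:" in YAML: its name, and indented under it one key for each argument. move_arm: Moves the arm, as the interface text tells. Its arguments: {"type":"object","properties":{"commands":{"type":"array","items":{"type":"array","items":{"type":"array","items":{"type":"number"}}}},"squeeze":{"type":"number"}},"required":["commands"]}

```bash
mkdir -p pics; cat > h.py <<'E'
import numpy as np,cv2
from station import ctrl
def snap(n,f):
    s=ctrl.snapshot(n); cv2.imwrite('pics/%s.png'%f,cv2.cvtColor(np.array(s['frame']),cv2.COLOR_RGB2BGR))
    np.savez('pics/%s.npz'%f,**{k:np.array(v) for k,v in s.items()}); return s
def load(f): return dict(np.load('pics/%s.npz'%f))
def ray(s,u,v):
    f=200/np.tan(np.radians(float(s['fovy']))/2)
    d=np.array([(u-s['cx'])/f,(v-s['cy'])/f,1.]); R=np.array(s['R']);t=np.array(s['t'])
    d=R.T@d; return -R.T@t,d/np.linalg.norm(d)
def onz(s,u,v,z):
    o,d=ray(s,u,v); return o+d*(z-o[2])/d[2]
def proj(s,X):
    f=200/np.tan(np.radians(float(s['fovy']))/2)
    c=np.array(s['R'])@np.array(X)+np.array(s['t']); return np.array([f*c[0]/c[2]+s['cx'],f*c[1]/c[2]+s['cy']])
def tri(obs):
    A=np.zeros((3,3));b=np.zeros(3);L=[]
    for s,u,v in obs:
        o,d=ray(s,u,v);P=np.eye(3)-np.outer(d,d);A+=P;b+=P@o;L.append((o,d))
    X=np.linalg.solve(A,b); return X,[float(np.linalg.norm(np.cross(X-o,d))) for o,d in L]
E
python3 - <<'E'
from h import *
for n in ['scene','top','wrist']:
    s=snap(n,n+'0'); print(n,s['fovy'],s['cx'],s['cy'],(-np.array(s['R']).T@np.array(s['t'])).round(3))
print(ctrl.state())
E
```

```text
scene 51.54642021966468 322.70452565826906 203.29636723352638 [1.137 0.25  0.767]
top 57.877028107752565 328.612711521334 199.54387456919193 [0.514 0.069 1.073]
wrist 65.69741403803292 322.2356411394169 198.65392838311766 [0.096 0.571 0.373]
{'time_s': 0.15, 'q': array([1.16166663e+00, 3.77906347e-01, 7.99265124e-02, 1.27440638e+00,
       2.00731472e-06, 1.46048920e+00]), 'qd': array([ 2.14742928e-04, -3.44246166e-03,  4.00059572e-03,  2.13178269e-04,
        1.67019980e-03, -1.72842600e-06]), 'joint_efforts': array([ 8.91504351e-04, -4.64035177e+01,  2.70170170e+01,  1.38876017e-02,
       -8.27723784e-05, -8.79759199e-08]), 'ee_pos': array([0.16905128, 0.54900372, 0.1987668 ]), 'eef_rot': array([ 1.48855957e-01,  9.88858570e-01, -7.68025255e-04, -2.05118191e-04]), 'ft_force': array([-0.49357518, -0.48870782,  0.34478927]), 'ft_torque': array([ 0.02825101, -0.01525769, -0.03116479]), 'width': 0.08554574018276083}
```

View pics/scene0.png

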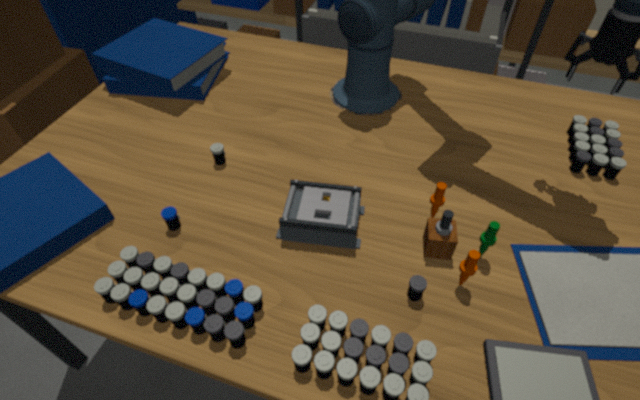

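View pics/top0.png

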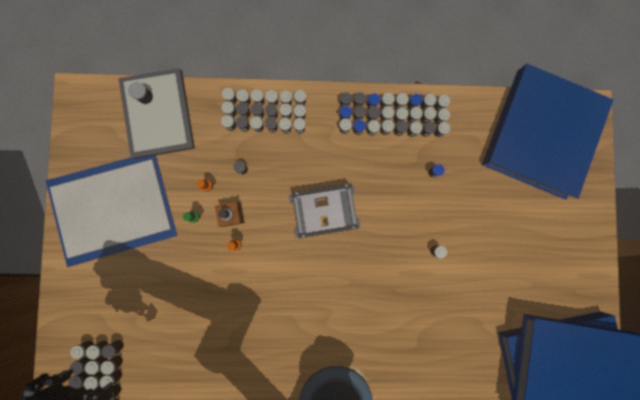

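View pics/wrist0.png

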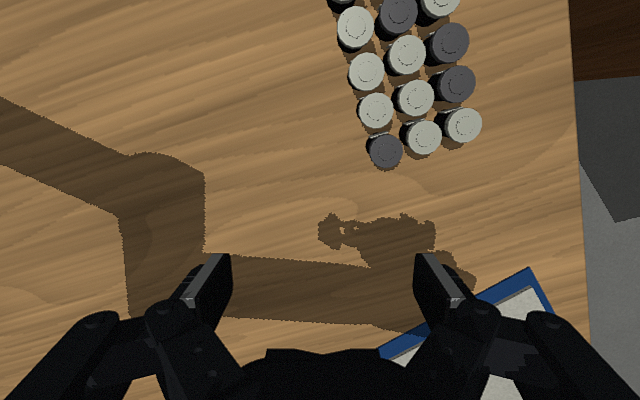

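The scene view shows the steel pin in its stand at about (445,225), with two orange pins, one green pin and a grey-lidded can around it, and the gate bed at about (322,212). In the top view the stand is at (229,213) and the bed at (324,210). I'll zoom in next.

```bash
python3 - <<'E'
from h import *
a=cv2.imread('pics/top0.png')[140:270,170:370]
b=cv2.imread('pics/scene0.png')[165:305,265:525]
cv2.imwrite('pics/c1.png',cv2.resize(a,None,fx=4,fy=4,interpolation=cv2.INTER_CUBIC))
cv2.imwrite('pics/c2.png',cv2.resize(b,None,fx=3,fy=3,interpolation=cv2.INTER_CUBIC))
s=load('top0')
for n,u,v,z in [('grip',226,213,.12),('stand',229,213,.067),('bed',324,210,.06),('or1',204,184,.1),('or2',233,245,.1),('gr',191,216,.1),('can',240,167,.05)]:
    print(n,onz(s,u,v,z).round(3))
E
```

```text
grip [0.537 0.301 0.12 ]
stand [0.539 0.306 0.067]
bed [0.552 0.044 0.06 ]
or1 [0.614 0.367 0.1  ]
or2 [0.453 0.284 0.1  ]
gr [0.528 0.397 0.1  ]
can [0.67  0.283 0.05 ]
```

View pics/c1.png

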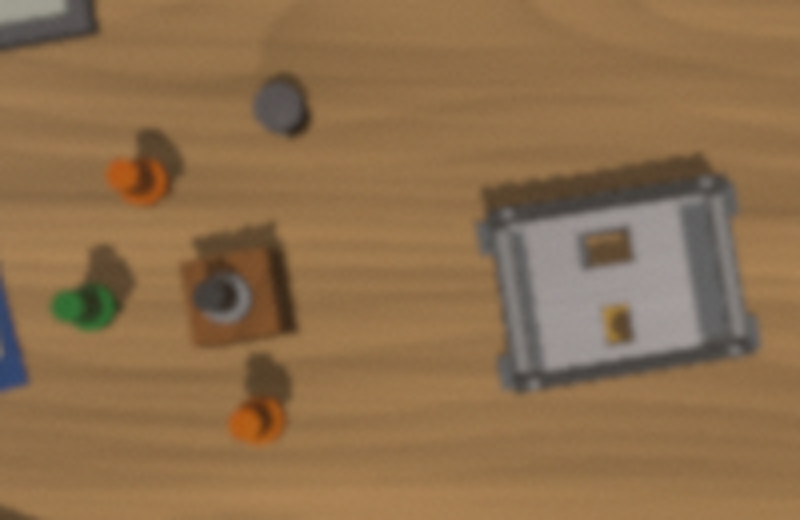

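View pics/c2.png

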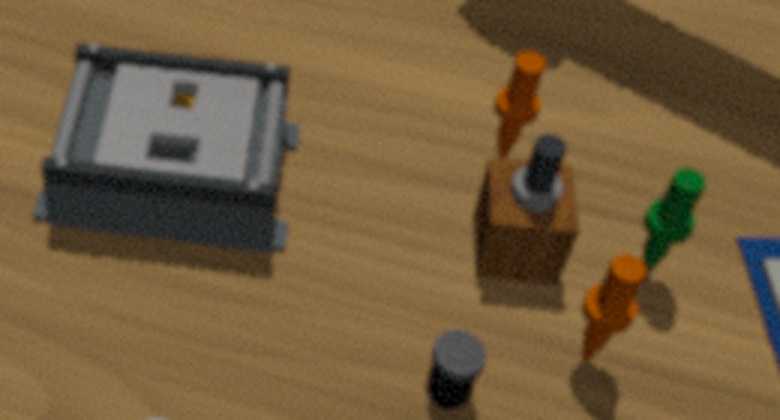

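```bash
cat >> h.py <<'E'
from scipy.spatial.transform import Rotation as Rn
def rel(target,yaw=None):
    """shift in tool axes, fractions, from current pose to world target; yaw= desired angle of tool y in world (deg); tool down"""
    st=ctrl.state(); R=Rn.from_quat(st['eef_rot'])
    d=R.inv().apply(np.array(target)-st['ee_pos'])/.3
    if yaw is None: r=np.zeros(3)
    else:
        y=np.array([np.cos(np.radians(yaw)),np.sin(np.radians(yaw)),0]);z=np.array([0,0,-1.]);x=np.cross(y,z)
        D=Rn.from_matrix(np.array([x,y,z]).T); r=(R.inv()*D).as_rotvec()/(np.pi/2)
    return d.round(4),r.round(4)
E
python3 - <<'E'
from h import *
s=load('wrist0');st=ctrl.state();R=Rn.from_quat(st['eef_rot']).as_matrix()
print((R.T@np.array(s['R']).T).round(3), R.T@(-s['R'].T@s['t']-st['ee_pos']))
# aim: camera optical hits pin at z .1
for tcp in [(.5,.29,.25)]:
  for yaw in (73,90,60): print(yaw,rel(tcp,yaw))
E
```

```text
[[-0.    -0.957 -0.291]
 [ 1.    -0.    -0.   ]
 [ 0.    -0.291  0.957]] [ 0.07607276 -0.0010077  -0.17440414]
73 (array([-1.3084, -0.5006, -0.1702]), array([-0.001 , -0.0001, -0.0013]))
90 (array([-1.3084, -0.5006, -0.1702]), array([-0.001 , -0.0003, -0.1902]))
60 (array([-1.3084, -0.5006, -0.1702]), array([-0.001 ,  0.    ,  0.1431]))
```

Call:
move_arm:
  commands:
    - [[-0.2,-0.08,-0.04,0,0,0,0],[-0.4,-0.15,-0.1,0,0,0,0],[-0.6,-0.23,-0.15,0,0,0,0],[-0.75,-0.3,-0.2,0,0,0,0],[-0.9,-0.4,-0.2,0,0,0,0],[-1,-0.45,-0.2,0,0,0,0],[-1,-0.45,-0.2,0,0,0,0]]

```text
time_s: 1.02
ee_pos: [0.4176, 0.3305, 0.2591]
eef_rot: [0.151, 0.989, -0.0, -0.0]
ft_force: [-0.5, -0.7, -0.5]
width: 0.0854
```

```bash
python3 - <<'E'
from h import *
st=ctrl.state();print(st['ee_pos'],st['eef_rot'],st['q'].round(2))
print(rel((.46,.29,.27),73),rel((.46,.29,.27),90))
s=snap('wrist','w1')
E
```

```text
[0.41760479 0.33045874 0.25911066] [ 1.50877327e-01  9.88552448e-01 -2.64728397e-04 -1.41428490e-04] [ 0.55  0.28  0.1   1.39 -0.    0.85]
(array([-0.1751, -0.0866, -0.0363]), array([-0.0004, -0.0001, -0.004 ])) (array([-0.1751, -0.0866, -0.0363]), array([-0.0003, -0.0002, -0.1928]))
```

View pics/w1.png

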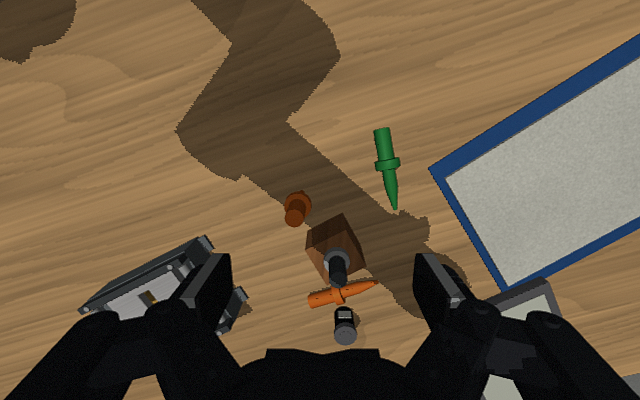

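The wrist view shows the steel pin in the stand (grip top near (338,272)), the oranges at (297,208) and (340,295), the green pin at (388,165) and the grey can at (345,325). I'll take a second view from nearer.

Call:
move_arm:
  commands:
    - [[-0.15,-0.05,-0.02,0,0,0,0],[-0.3,-0.08,-0.04,0,0,0,0],[-0.3,-0.08,-0.04,0,0,0,0],[-0.3,-0.08,-0.04,0,0,0,0]]

```text
time_s: 1.58
ee_pos: [0.4941, 0.2837, 0.2712]
eef_rot: [0.148, 0.989, 0.0, -0.001]
ft_force: [-0.7, -0.7, -0.1]
width: 0.0851
```

```bash
python3 - <<'E'
from h import *
s=snap('wrist','w2')
for n in ('w1','w2'):
    a=cv2.imread('pics/%s.png'%n)
    y0=190 if n=='w1' else 120
    cv2.imwrite('pics/%sc.png'%n,cv2.resize(a[y0:y0+150,240:440],None,fx=4,fy=4,interpolation=cv2.INTER_CUBIC))
E
```

```text
(no output)
```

View pics/w2.png

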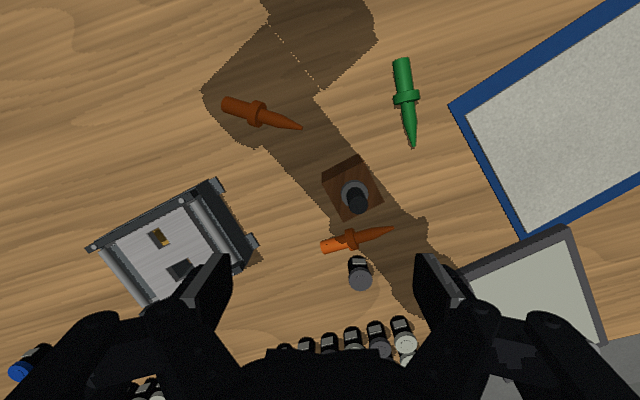

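View pics/w1c.png

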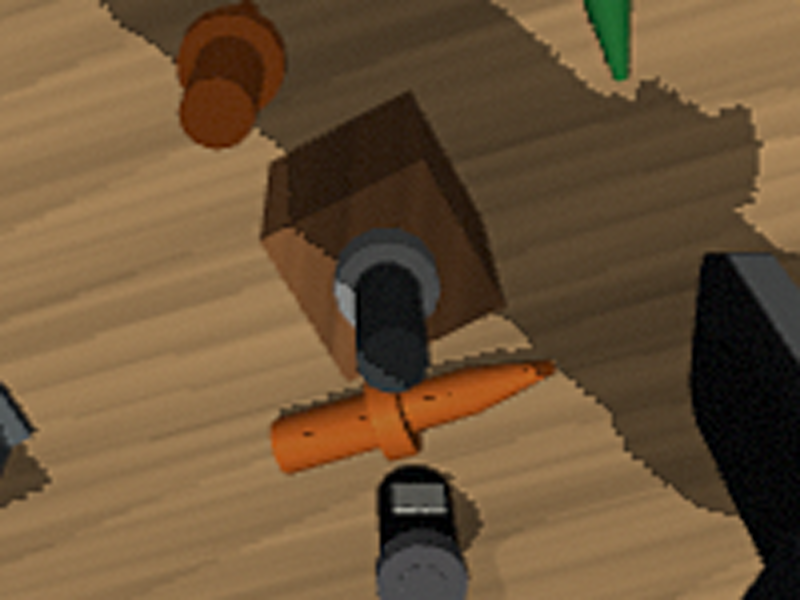

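View pics/w2c.png

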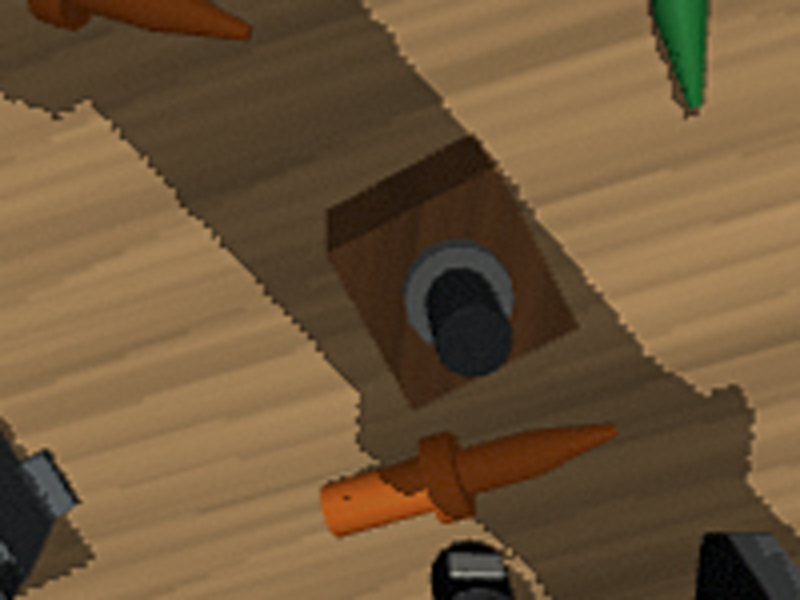

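Orange pins look to have toppled since the first view, so I'll check whether they are still moving.

```bash
python3 - <<'E'
from h import *
s=snap('top','top1'); s=snap('scene','scene1')
a=cv2.imread('pics/top1.png')[140:270,170:370]
cv2.imwrite('pics/c3.png',cv2.resize(a,None,fx=4,fy=4,interpolation=cv2.INTER_CUBIC))
E
```

```text
(no output)
```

View pics/c3.png

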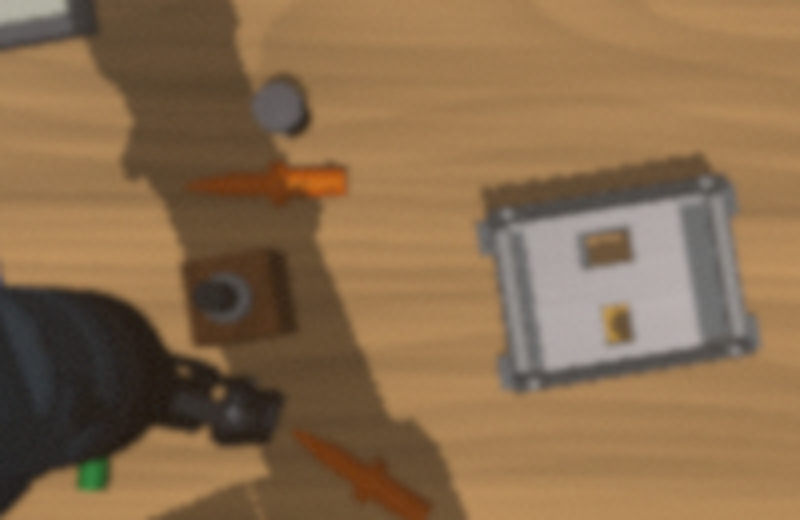

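View pics/scene1.png

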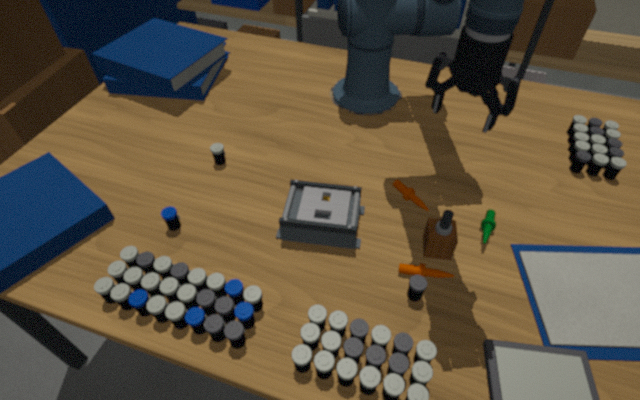

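```bash
python3 - <<'E'
from h import *
w1,w2,sc,tp=[load(x) for x in('w1','w2','scene0','top0')]
print('top',tri([(w1,338.2,279.5),(w2,358.5,205)]))
print('top4',tri([(w1,338.2,279.5),(w2,358.5,205),(tp,170+210/4,140+295/4),(sc,265+549/3,165+146/3)]))
# shoulder top face centre: w1 ellipse (388,287)?, w2 (458,292)
print('sh',tri([(w1,240+388/4,190+287/4),(w2,240+459/4,120+293/4)]))
P=[(330,250),(494,172),(578,326),(415,408)]  # stand top corners w2c
q=[onz(w2,240+u/4,120+v/4,.067) for u,v in P]
print(np.array(q).round(4),np.mean(q,0),[np.linalg.norm(q[i]-q[i-1]).round(4) for i in range(4)])
st=ctrl.state();print(st['ee_pos'],rel((.538,.303,.24),73))
E
```

```text
top (array([0.53478091, 0.31217976, 0.11899962]), [0.00013213130461571952, 0.00013213130461575388])
top4 (array([0.5360126 , 0.31138432, 0.11559126]), [0.0007007860423791463, 0.0009833194076430613, 0.0008517734232203235, 0.0008627541933373757])
sh (array([0.53193529, 0.31291152, 0.0820557 ]), [0.00027988429519424144, 0.00027988429519432877])
[[0.5109 0.2779 0.067 ]
 [0.5021 0.3336 0.067 ]
 [0.5581 0.3465 0.067 ]
 [0.5698 0.2889 0.067 ]] [0.53523528 0.31173244 0.067     ] [np.float64(0.06), np.float64(0.0564), np.float64(0.0576), np.float64(0.0588)]
[0.49385799 0.28380258 0.2715118 ] (array([-0.1221,  0.1042,  0.105 ]), array([ 0.    , -0.0004, -0.    ]))
```

Pin axis is at (0.535, 0.312) with its top at z≈0.119 (0.121 expected), and the stand centre agrees. Moving above it.

Call:
move_arm:
  commands:
    - [[-0.05,0.05,0.1,0,0,0,0],[-0.1,0.1,0.2,0,0,0,0],[-0.103,0.131,0.24,0,0,0,0],[-0.103,0.131,0.24,0,0,0,0],[-0.103,0.131,0.24,0,0,0,0]]

```text
time_s: 2.35
ee_pos: [0.5361, 0.3116, 0.201]
eef_rot: [0.149, 0.989, 0.0, 0.001]
ft_force: [-0.7, -0.0, 0.6]
width: 0.085
```

```bash
python3 - <<'E'
from h import *
s=snap('wrist','w3')
st=ctrl.state();print(st['ee_pos'],rel((.535,.312,.087)))
print(proj(s,(.535,.312,.121)),proj(s,(.535,.312,.079)))
E
```

```text
[0.53637822 0.31153688 0.20124317] (array([ 0.0055, -0.0004,  0.3808]), array([0., 0., 0.]))
[323.3105214  195.59439714] [323.11631744 183.53505629]
```

View pics/w3.png

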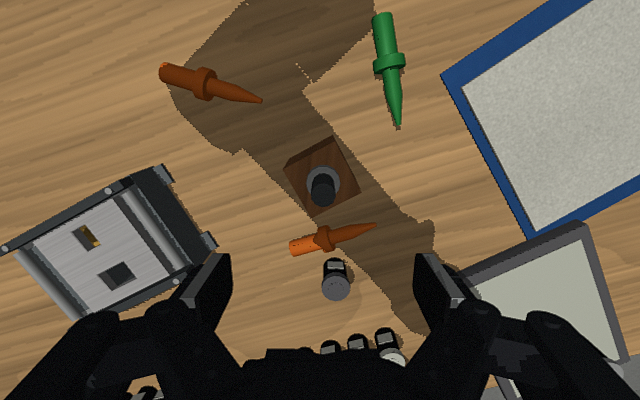

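The pin appears at (323,192) against a predicted (323,195), so it is well centred. Descending, then closing.

Call:
move_arm:
  commands:
    - [[0.002,0,0.15,0,0,0,0],[0.003,0,0.25,0,0,0,0],[0.003,0,0.33,0,0,0,0],[0.003,0,0.38,0,0,0,0],[0.003,0,0.38,0,0,0,0],[0.003,0,0.38,0,0,0,0]]

```text
time_s: 3.15
ee_pos: [0.5363, 0.3119, 0.087]
eef_rot: [0.149, 0.989, 0.001, 0.001]
ft_force: [-0.4, -0.7, 1.0]
width: 0.0855
```

Call:
move_arm:
  commands:
    - [[0,0,0,0,0,0,0.5],[0,0,0,0,0,0,0.7],[0,0,0,0,0,0,0.85],[0,0,0,0,0,0,1],[0,0,0,0,0,0,1],[0,0,0,0,0,0,1]]
  squeeze: 70

```text
time_s: 3.9
ee_pos: [0.5358, 0.3119, 0.086]
eef_rot: [0.149, 0.989, 0.0, 0.0]
ft_force: [-1.0, 0.2, 4.1]
width: 0.0164
```

```bash
python3 - <<'E'
from h import *
s=snap('wrist','w4')
st=ctrl.state();print(st['ee_pos'],st['width'],st['ft_force'],st['eef_rot'])
E
```

```text
[0.53577096 0.31183804 0.08601542] 0.016943418382946794 [-0.42500265  0.76002308  3.60176943] [1.48805791e-01 9.88866278e-01 4.07586140e-04 3.92296301e-04]
```

View pics/w4.png

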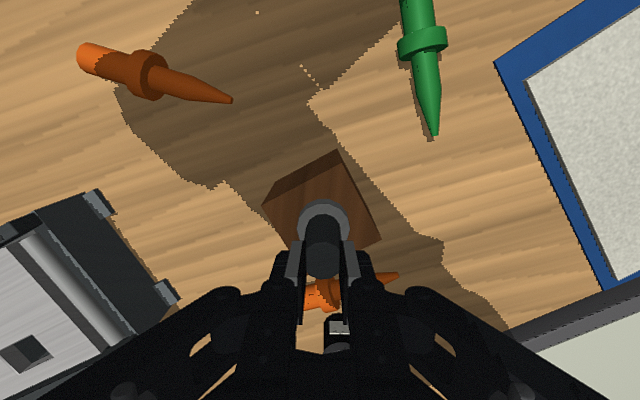

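```bash
python3 - <<'E'
from h import *
s=load('w4')
for P in [(.535,.312,.121),(.535,.312,.079)]: print(proj(s,P))
a=cv2.imread('pics/w4.png')[180:350,240:410]
cv2.imwrite('pics/w4c.png',cv2.resize(cv2.convertScaleAbs(a,alpha=2.2,beta=10),None,fx=3.5,fy=3.5,interpolation=cv2.INTER_CUBIC))
st=ctrl.state();R=Rn.from_quat(st['eef_rot'])
for x in(-.011,0,.011):
  for y in (-.011,.011):
    for z in (0,-.02,-.038): print(x,y,z,proj(s,st['ee_pos']+R.apply([x,y,z])).round(0))
E
```

```text
[324.082668   261.13220502]
[323.629893   228.87664228]
-0.011 -0.011 0 [306. 251.]
-0.011 -0.011 -0.02 [304. 267.]
-0.011 -0.011 -0.038 [302. 285.]
-0.011 0.011 0 [342. 251.]
-0.011 0.011 -0.02 [344. 267.]
-0.011 0.011 -0.038 [346. 285.]
0 -0.011 0 [306. 235.]
0 -0.011 -0.02 [304. 249.]
0 -0.011 -0.038 [302. 265.]
0 0.011 0 [342. 234.]
0 0.011 -0.02 [344. 249.]
0 0.011 -0.038 [347. 265.]
0.011 -0.011 0 [306. 218.]
0.011 -0.011 -0.02 [304. 231.]
0.011 -0.011 -0.038 [301. 245.]
0.011 0.011 0 [342. 218.]
0.011 0.011 -0.02 [344. 231.]
0.011 0.011 -0.038 [347. 245.]
```

View pics/w4c.png

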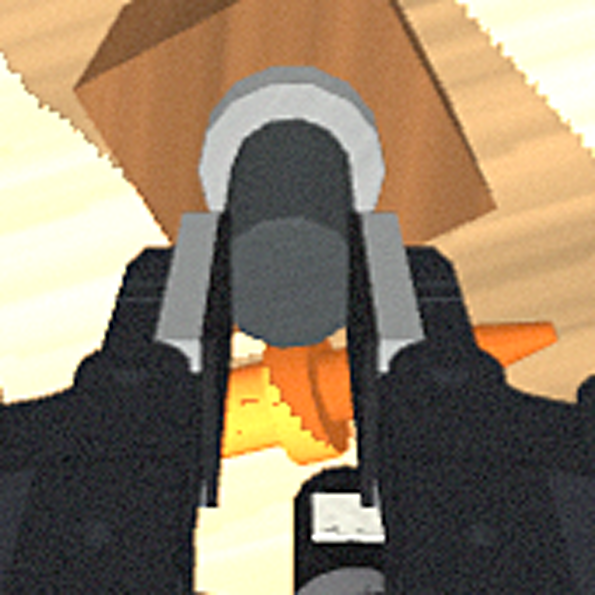

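The grip top is at (323,261), where predicted, and it sits centred in the pads. Lifting.

Call:
move_arm:
  commands:
    - [[0,0,-0.05,0,0,0,1],[0,0,-0.15,0,0,0,1],[0,0,-0.3,0,0,0,1],[0,0,-0.45,0,0,0,1],[0,0,-0.5,0,0,0,1],[0,0,-0.5,0,0,0,1]]

```text
time_s: 4.7
ee_pos: [0.5362, 0.3117, 0.2372]
eef_rot: [0.149, 0.989, 0.001, 0.001]
ft_force: [0.2, -0.1, -2.6]
width: 0.0166
```

```bash
python3 - <<'E'
from h import *
s=snap('wrist','w5');s=snap('scene','scene2')
st=ctrl.state();print(st['ee_pos'],st['width'],st['ft_force'],st['eef_rot'])
a=cv2.imread('pics/scene2.png')[100:260,365:525]
cv2.imwrite('pics/s2c.png',cv2.resize(a,None,fx=3.5,fy=3.5,interpolation=cv2.INTER_CUBIC))
# bed corners/ slot estimates from w3 
for nm in ('w2','w3'):
  a=cv2.imread('pics/%s.png'%nm); b=a[150:320,0:240]; cv2.imwrite('pics/%sb.png'%nm,cv2.resize(b,None,fx=3.3,fy=3.3,interpolation=cv2.INTER_CUBIC))
E
```

```text
[0.53491447 0.31118807 0.23456798] 0.016672034262941636 [ 0.52871513 -0.22522944 -2.04288631] [ 1.48886010e-01  9.88853977e-01 -5.03173310e-04 -7.17989487e-04]
```

View pics/w5.png

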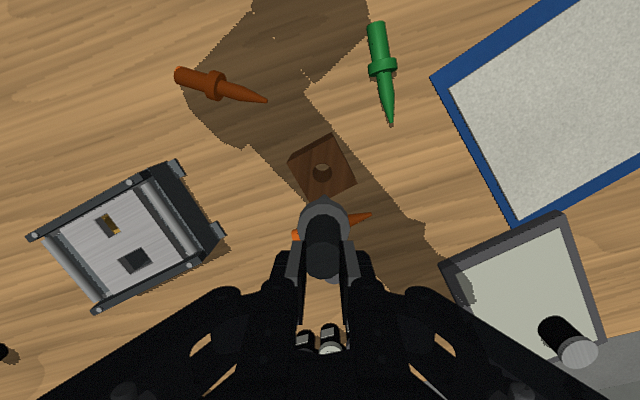

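View pics/w3b.png

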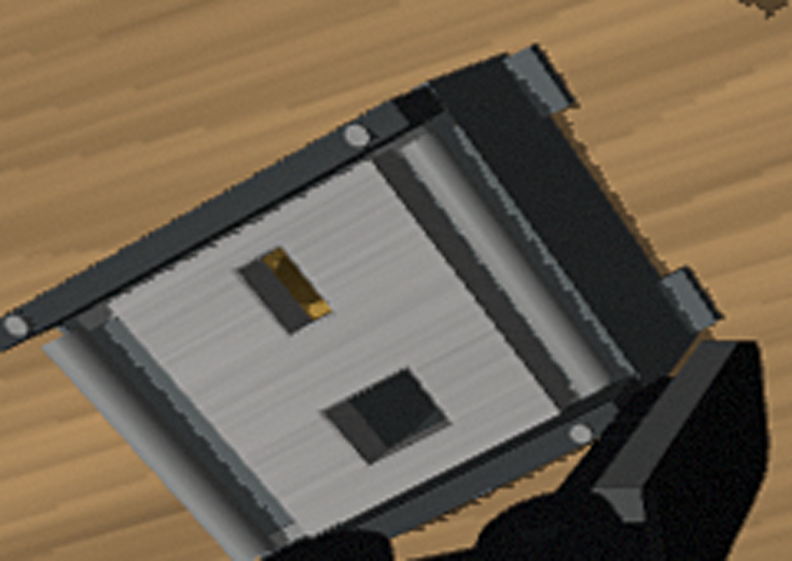

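View pics/s2c.png

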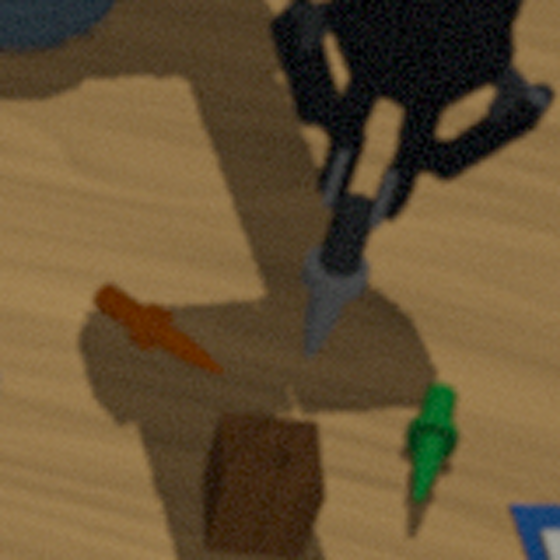

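Pin held straight; the bed is in view at left, with the slot showing brass at about (108,225). I'll move so the wrist camera is above the slot.

```bash
python3 - <<'E'
from h import *
s=load('w5')
p=[onz(s,u,v,.070)[:2] for u,v in [(31,238),(128,183),(193,265),(97,310)]]
p=np.array(p);print(p.round(4),p.mean(0))
e=(p[1]-p[0])+(p[2]-p[3]); print('bed y ang',np.degrees(np.arctan2(e[1],e[0])), [np.linalg.norm(p[i]-p[i-1]).round(4) for i in range(4)])
t=load('top0'); print('slot top0',onz(t,170+617/4,140+325/4,.067))
print('slot w5',onz(s,108,224,.067))
a=98.5
print(rel((.595,.065,.225),a),ctrl.state()['q'])
E
```

```text
[[ 0.5072 -0.0451]
 [ 0.4803  0.0977]
 [ 0.5979  0.1252]
 [ 0.6211 -0.0203]] [0.5516197  0.03934979]
bed y ang 99.86687221619292 [np.float64(0.1166), np.float64(0.1453), np.float64(0.1207), np.float64(0.1473)]
slot top0 [0.52050279 0.04287103 0.067     ]
slot w5 [0.51879957 0.04917186 0.067     ]
(array([-0.4331, -0.7252,  0.0322]), array([-0.0006, -0.001 , -0.2847])) [ 4.24464721e-01  4.71815099e-01  3.15109254e-01  1.41584276e+00
 -6.54992999e-05  7.23348157e-01]
```

Call:
move_arm:
  commands:
    - [[-0.06,-0.1,0,0,0,-0.04,1],[-0.14,-0.25,0,0,0,-0.1,1],[-0.23,-0.4,0,0,0,-0.16,1],[-0.32,-0.55,0.01,0,0,-0.22,1],[-0.4,-0.66,0.02,0,0,-0.27,1],[-0.433,-0.725,0.03,0,0,-0.285,1],[-0.433,-0.725,0.03,0,0,-0.285,1],[-0.433,-0.725,0.03,0,0,-0.285,1]]

```text
time_s: 5.8
ee_pos: [0.5946, 0.066, 0.2255]
eef_rot: [-0.074, 0.997, 0.0, -0.001]
ft_force: [0.3, 0.1, -1.5]
width: 0.0166
```

```bash
python3 - <<'E'
from h import *
s=snap('wrist','w6')
st=ctrl.state();print(st['ee_pos'],st['width'],st['eef_rot'])
print(rel((.596,.060,.175),98.5))
E
```

```text
[0.59486929 0.0662937  0.22584478] 0.01644369401085994 [-7.47522003e-02  9.97201836e-01  2.91907418e-04 -7.22262479e-04]
(array([-0.0008, -0.0214,  0.1695]), array([ 0.0004, -0.0009,  0.0008]))
```

View pics/w6.png

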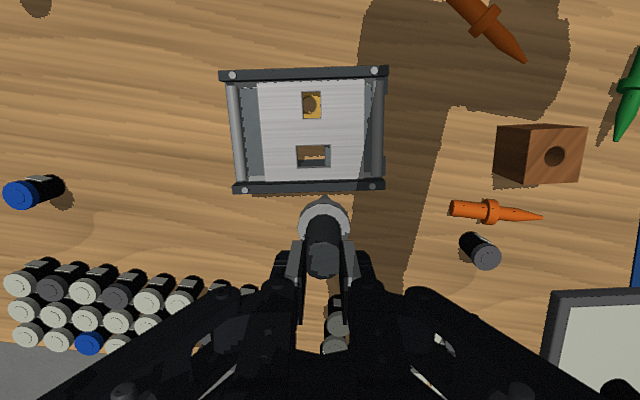

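Slot visible at (311,104) with the bush hole through it, and the pin's nose at (323,197). Going closer.

Call:
move_arm:
  commands:
    - [[0,-0.02,0.08,0,0,0,1],[0,-0.02,0.16,0,0,0,1],[0,-0.02,0.165,0,0,0,1],[0,-0.02,0.165,0,0,0,1],[0,-0.02,0.165,0,0,0,1]]

```text
time_s: 6.48
ee_pos: [0.5973, 0.0599, 0.1784]
eef_rot: [-0.075, 0.997, -0.0, 0.001]
ft_force: [0.6, 0.2, -1.7]
width: 0.0166
```

```bash
python3 - <<'E'
from h import *
s=snap('wrist','w7')
st=ctrl.state();print(st['ee_pos'],st['width'],st['eef_rot'])
for n,y,x in (('w7',60,260),('w6',80,280)):
  a=cv2.imread('pics/%s.png'%n)[y:y+75,x:x+100]
  cv2.imwrite('pics/%sc.png'%n,cv2.resize(cv2.convertScaleAbs(a,alpha=1.3),None,fx=8,fy=8,interpolation=cv2.INTER_CUBIC))
E
```

```text
[0.59724819 0.05974637 0.17828369] 0.016514950255505766 [-7.45466149e-02  9.97216899e-01 -2.44543037e-05  1.12122137e-03]
```

View pics/w7.png

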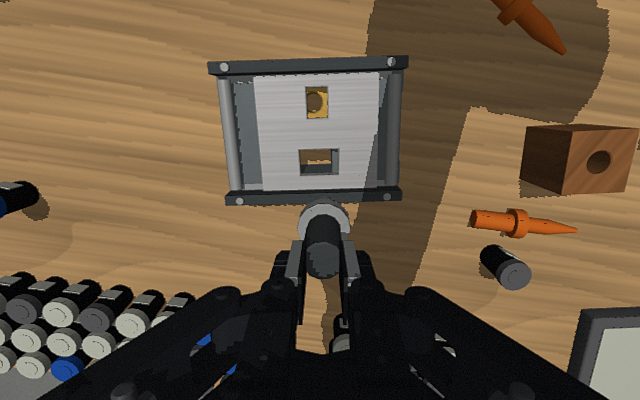

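View pics/w7c.png

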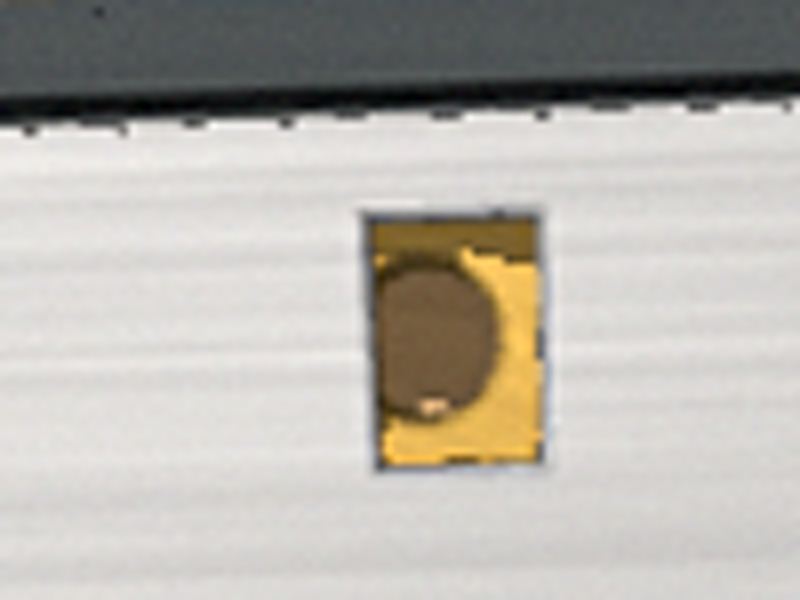

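View pics/w6c.png

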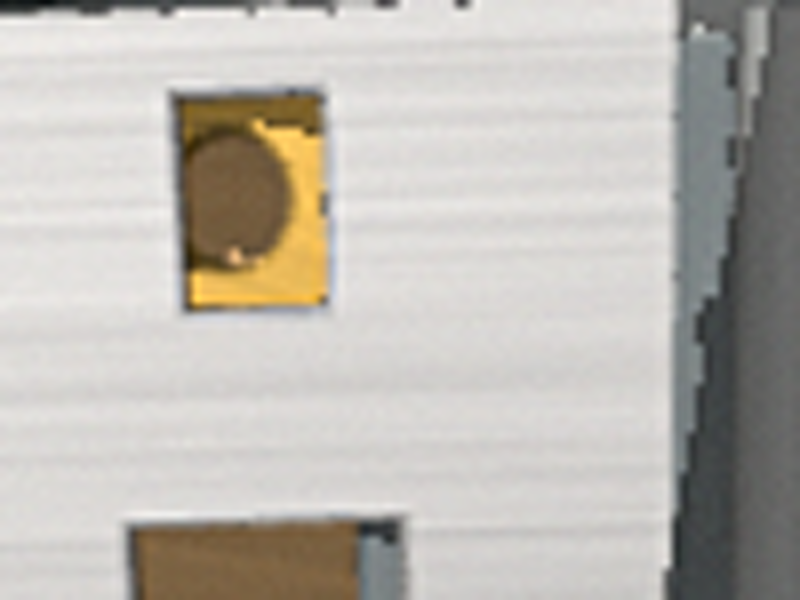

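```bash
python3 - <<'E'
from h import *
w7=load('w7');w6=load('w6')
c=lambda x0,y0,P:[(x0+(u+.5)/8-.5,y0+(v+.5)/8-.5) for u,v in P]
S7=c(260,60,[(368,214),(541,211),(545,465),(378,468)]); S6=c(280,80,[(173,93),(326,88),(329,308),(185,311)])
for z in (.06,.064,.068,.072):
  for s,S in((w7,S7),(w6,S6)):
    q=np.array([onz(s,*p,z) for p in S]); print(z,q.mean(0).round(4),[np.linalg.norm(q[i]-q[i-1]).round(4) for i in range(4)])
print('tri',[tri([(w7,*a),(w6,*b)]) for a,b in zip(S7,S6)])
H7=c(260,60,[(420,334)])[0];H6=c(280,80,[(222,200)])[0]
print('hole z.05',onz(w7,*H7,.05),onz(w6,*H6,.05))
# rails screws w7
for s,P in ((w7,[(224,67.5),(391,61.5),(388,197),(239,201)]),(w6,[(232,75),(375,70.5),(373,186),(239,189)])):
  p=np.array([onz(s,u,v,.07)[:2] for u,v in P]); e=(p[1]-p[0])+(p[2]-p[3]);print(p.mean(0),np.degrees(np.arctan2(e[1],e[0])),[np.linalg.norm(p[i]-p[i-1]).round(4) for i in range(4)])
# tcp stuff
for s in (w6,w7): print('cam',(-s['R'].T@s['t']).round(4))
E
```

```text
0.06 [0.5211 0.0434 0.06  ] [np.float64(0.0274), np.float64(0.0192), np.float64(0.0273), np.float64(0.0191)]
0.06 [0.521  0.0434 0.06  ] [np.float64(0.0274), np.float64(0.0199), np.float64(0.0276), np.float64(0.0192)]
0.064 [0.5211 0.0434 0.064 ] [np.float64(0.027), np.float64(0.019), np.float64(0.027), np.float64(0.0188)]
0.064 [0.521  0.0435 0.064 ] [np.float64(0.0271), np.float64(0.0196), np.float64(0.0273), np.float64(0.0189)]
0.068 [0.5211 0.0435 0.068 ] [np.float64(0.0266), np.float64(0.0187), np.float64(0.0266), np.float64(0.0186)]
0.068 [0.521  0.0436 0.068 ] [np.float64(0.0268), np.float64(0.0194), np.float64(0.027), np.float64(0.0187)]
0.072 [0.5211 0.0436 0.072 ] [np.float64(0.0262), np.float64(0.0184), np.float64(0.0262), np.float64(0.0183)]
0.072 [0.521  0.0438 0.072 ] [np.float64(0.0265), np.float64(0.0192), np.float64(0.0267), np.float64(0.0185)]
tri [(array([0.50976757, 0.0323176 , 0.07507758]), [0.00010546222961842043, 0.00010546222961839723]), (array([0.50497941, 0.05062332, 0.04101522]), [8.081105774199627e-05, 8.081105774188351e-05]), (array([0.53308634, 0.05521455, 0.057349  ]), [1.1128674427682124e-05, 1.1128674427579287e-05]), (array([0.53626859, 0.03622491, 0.05805123]), [1.2618422447682555e-05, 1.2618422447602148e-05])]
hole z.05 [0.52094241 0.03871423 0.05      ] [0.52151576 0.03885775 0.05      ]
[0.55060931 0.04209624] 100.28814652945141 [np.float64(0.1183), np.float64(0.1409), np.float64(0.1191), np.float64(0.1424)]
[0.55016694 0.04090004] 99.99931436066923 [np.float64(0.1172), np.float64(0.1419), np.float64(0.1181), np.float64(0.1477)]
cam [0.5196 0.0542 0.4002]
cam [0.5214 0.0481 0.3527]
```

Slot centre is (0.5211, 0.0435), and the bush hole (0.5212, 0.0388) comes out 2.0 mm off the bed_hole I derive, as it should. Checking the pin nose relative to the TCP.

```bash
python3 - <<'E'
from h import *
for n in('w6','w5','w7'):
  a=cv2.imread('pics/%s.png'%n)[180:285,280:370]
  cv2.imwrite('pics/%sn.png'%n,cv2.resize(cv2.convertScaleAbs(a,alpha=1.8,beta=10),None,fx=6,fy=6,interpolation=cv2.INTER_CUBIC))
E
```

View pics/w6n.png

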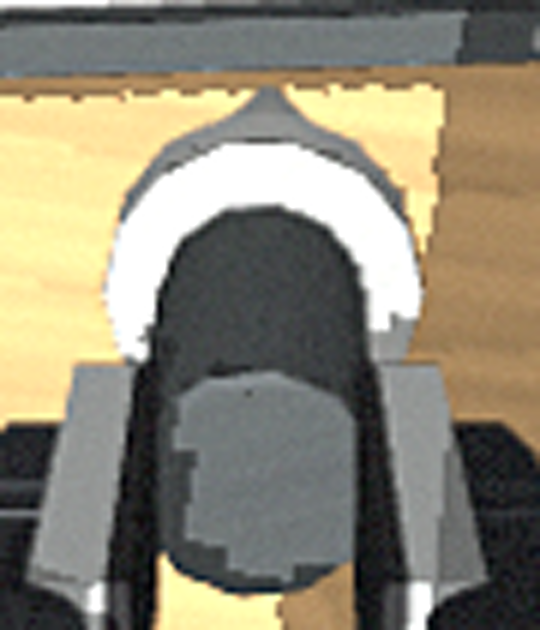

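View pics/w7n.png

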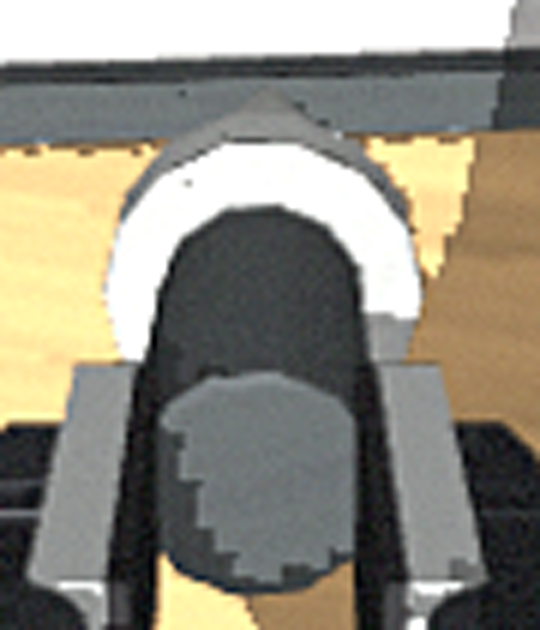

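```bash
python3 - <<'E'
from h import *
s=load('w6'); C=-s['R'].T@s['t']
tcp=np.array([.5950,.0661,.2257]); q=[-7.475e-2,.9972,0,0]
R=Rn.from_quat(q)
for x in (0,.0008,.002): print(x,[proj(s,tcp+R.apply([x,0,z])).round(1) for z in(.078,.019,-.035)])
# solve tool x,y of nose: nose tip edge; shoulder top circle; grip-top
for nm,u,v,z in [('noseEdge',324.6,194.6,.078),('shoulder top mid',280+264/6-.4,180+291/6-.4,.007),('griptop',280+258/6-.4,180+480/6-.4,-.035)]:
    P=onz(s,u,v,tcp[2]-z); print(nm,(R.inv().apply(P-tcp)).round(4))
E
```

```text
0 [array([322.4, 198.6]), array([322.6, 224.1]), array([322.9, 263.7])]
0.0008 [array([322.4, 197.7]), array([322.6, 223. ]), array([322.9, 262.3])]
0.002 [array([322.4, 196.3]), array([322.6, 221.3]), array([322.9, 260.1])]
noseEdge [0.0035 0.0019 0.078 ]
shoulder top mid [0.002  0.0006 0.007 ]
griptop [ 0.0023 -0.0002 -0.035 ]
```

```bash
python3 - <<'E'
from h import *
st=ctrl.state();print(st['ee_pos'],rel((.5224,.0378,.165),98.5))
E
```

```text
[0.59724819 0.05974637 0.17828369] (array([ 0.2577, -0.0352,  0.0437]), array([-0.0001,  0.0014,  0.0006]))
```

Call:
move_arm:
  commands:
    - [[0.09,-0.01,0,0,0,0,1],[0.18,-0.025,0.01,0,0,0,1],[0.257,-0.035,0.03,0,0,0,1],[0.257,-0.035,0.043,0,0,0,1],[0.257,-0.035,0.043,0,0,0,1],[0.257,-0.035,0.043,0,0,0,1]]

```text
time_s: 7.28
ee_pos: [0.523, 0.0378, 0.1645]
eef_rot: [-0.074, 0.997, 0.0, 0.001]
ft_force: [-0.1, -0.1, -1.3]
width: 0.0166
```

```bash
python3 - <<'E'
from h import *
s=snap('top','top2');s=snap('scene','scene3');s=snap('wrist','w8')
st=ctrl.state();print(st['ee_pos'],st['ft_force'],st['ft_torque'],rel((.5224,.0378,.145),98.5))
a=cv2.imread('pics/scene3.png')[120:260,250:400]
cv2.imwrite('pics/s3c.png',cv2.resize(a,None,fx=4,fy=4,interpolation=cv2.INTER_CUBIC))
a=cv2.imread('pics/top2.png')[160:260,270:390]
cv2.imwrite('pics/t2c.png',cv2.resize(a,None,fx=5,fy=5,interpolation=cv2.INTER_CUBIC))
E
```

```text
[0.52249091 0.0378017  0.16421611] [ 0.45338311  0.09512786 -2.15517546] [-0.00163298  0.01334598  0.03077854] (array([0.0003, 0.    , 0.0641]), array([0.    , 0.0004, 0.0005]))
```

View pics/s3c.png

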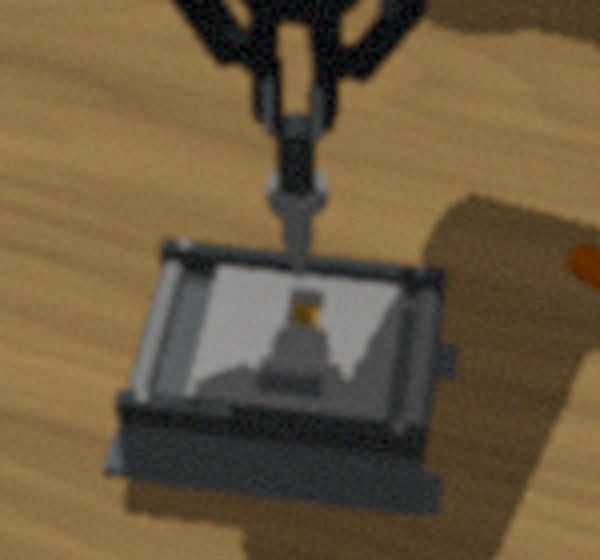

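View pics/t2c.png

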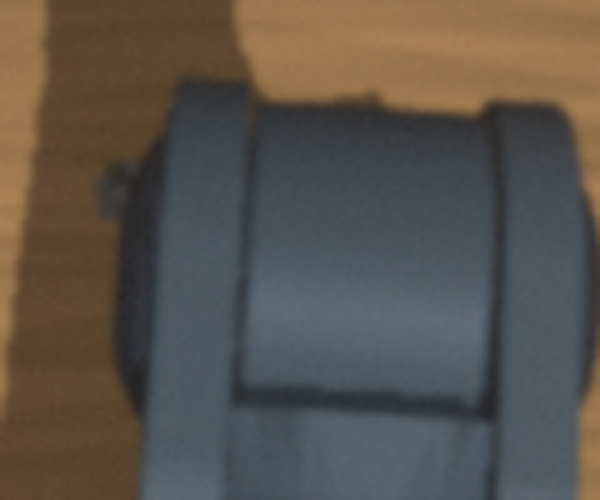

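View pics/w8.png

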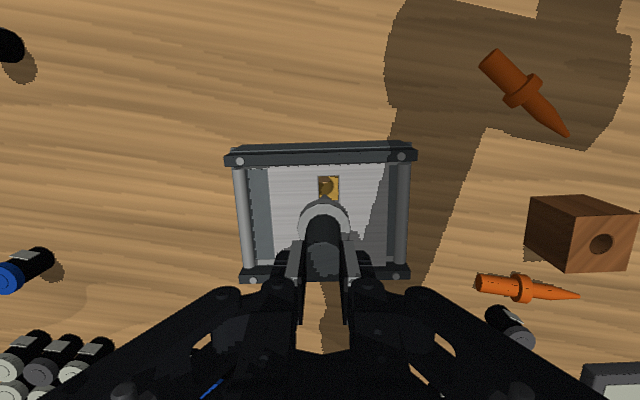

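The scene crop shows the nose poised over the slot. Lowering into the slot gently.

Call:
move_arm:
  commands:
    - [[0,0,0.03,0,0,0,1],[0,0,0.05,0,0,0,1],[0,0,0.065,0,0,0,1],[0,0,0.08,0,0,0,1],[0,0,0.09,0,0,0,1],[0,0,0.1,0,0,0,1],[0,0,0.1,0,0,0,1]]

```text
time_s: 8.3
ee_pos: [0.5216, 0.0377, 0.1339]
eef_rot: [-0.074, 0.997, 0.0, -0.0]
ft_force: [0.3, -0.2, -1.8]
width: 0.0166
```

```bash
python3 - <<'E'
from h import *
s=snap('scene','scene4');s=snap('wrist','w9')
st=ctrl.state();print(st['ee_pos'],st['ft_force'],st['ft_torque'])
a=cv2.imread('pics/scene4.png')[140:260,260:390]
b=cv2.imread('pics/w9.png')[130:260,240:410]
cv2.imwrite('pics/s4c.png',np.hstack([cv2.resize(a,(433,400),interpolation=cv2.INTER_CUBIC),cv2.resize(b,(367,400),interpolation=cv2.INTER_CUBIC)]))
E
```

```text
[0.52183645 0.03766564 0.13421176] [ 0.03454167  0.18698811 -1.73467554] [0.03666779 0.0435757  0.01112936]
```

View pics/s4c.png

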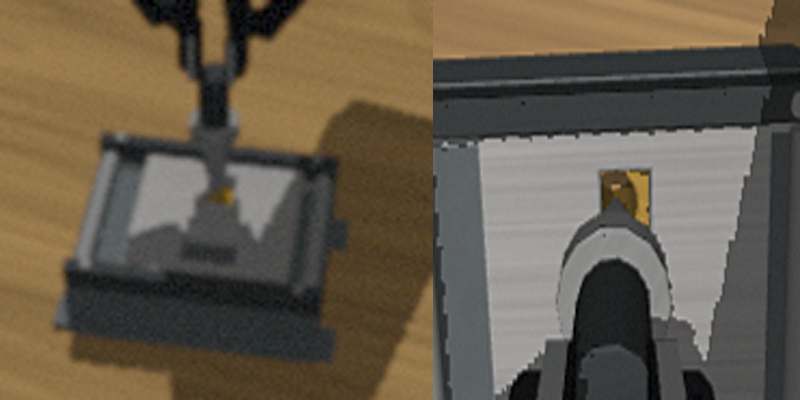

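The nose is over the slot, in line with the bush hole, and no contact force yet. Continuing in small steps.

Call:
move_arm:
  commands:
    - [[0,0,0.01,0,0,0,1],[0,0,0.02,0,0,0,1],[0,0,0.027,0,0,0,1],[0,0,0.027,0,0,0,1]]

```text
time_s: 8.9
ee_pos: [0.5215, 0.0377, 0.1257]
eef_rot: [-0.074, 0.997, 0.0, -0.0]
ft_force: [-0.8, -0.3, -1.3]
width: 0.0165
```

Call:
move_arm:
  commands:
    - [[0,0,0.007,0,0,0,1],[0,0,0.014,0,0,0,1],[0,0,0.014,0,0,0,1]]

```text
time_s: 9.28
ee_pos: [0.5216, 0.0379, 0.1216]
eef_rot: [-0.074, 0.997, 0.0, -0.0]
ft_force: [0.5, 0.3, -1.6]
width: 0.0166
```

Call:
move_arm:
  commands:
    - [[0,0,0.007,0,0,0,1],[0,0,0.014,0,0,0,1],[0,0,0.014,0,0,0,1]]

```text
time_s: 9.65
ee_pos: [0.5216, 0.0379, 0.1174]
eef_rot: [-0.074, 0.997, 0.0, -0.0]
ft_force: [0.4, 1.8, -1.5]
width: 0.0163
```

```bash
python3 - <<'E'
from h import *
s=snap('scene','scene5');s=snap('wrist','w10')
st=ctrl.state();print(st['ee_pos'],st['ft_force'],st['ft_torque'])
a=cv2.imread('pics/scene5.png')[140:260,260:390]
b=cv2.imread('pics/w10.png')[130:260,240:410]
cv2.imwrite('pics/s5c.png',np.hstack([cv2.resize(a,(433,400),interpolation=cv2.INTER_CUBIC),cv2.resize(b,(367,400),interpolation=cv2.INTER_CUBIC)]))
E
```

```text
[0.52156343 0.03784854 0.11745213] [ 0.28652492  1.76592518 -0.86757327] [ 0.47969811  0.07097613 -0.03397672]
```

View pics/s5c.png

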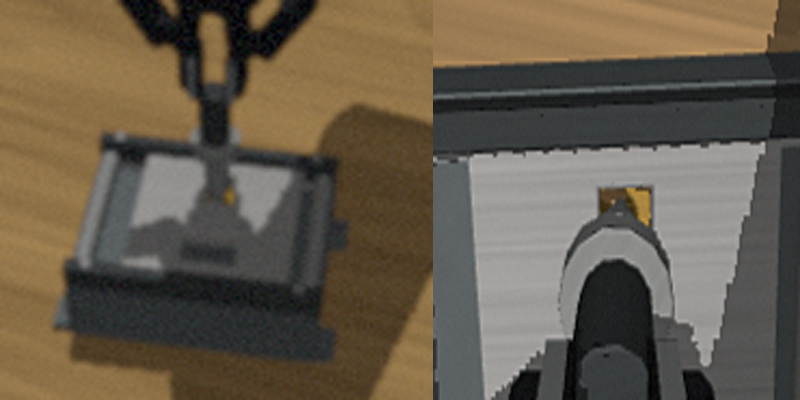

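A slight +y force shows the taper has met the slot edge. Continuing.

Call:
move_arm:
  commands:
    - [[0,0,0.007,0,0,0,1],[0,0,0.014,0,0,0,1],[0,0,0.014,0,0,0,1]]

```text
time_s: 10.12
ee_pos: [0.5216, 0.0379, 0.1132]
eef_rot: [-0.074, 0.997, 0.0, -0.0]
ft_force: [-0.0, 2.4, -0.1]
width: 0.0169
```

Call:
move_arm:
  commands:
    - [[0,0,0.007,0,0,0,1],[0,0,0.014,0,0,0,1],[0,0,0.014,0,0,0,1]]

```text
time_s: 10.5
ee_pos: [0.5225, 0.0381, 0.1098]
eef_rot: [-0.074, 0.997, 0.0, 0.001]
ft_force: [-0.6, 3.9, 4.5]
width: 0.0165
```

Call:
move_arm:
  commands:
    - [[0,0,0.006,0,0,0,1],[0,0,0.012,0,0,0,1],[0,0,0.012,0,0,0,1]]

```text
time_s: 10.88
ee_pos: [0.5231, 0.0379, 0.1068]
eef_rot: [-0.074, 0.997, 0.0, 0.002]
ft_force: [-0.5, 3.3, 7.0]
width: 0.0164
```

```bash
python3 - <<'E'
from h import *
s=snap('scene','scene6');s=snap('wrist','w11')
st=ctrl.state();print(st['ee_pos'],st['ft_force'],st['ft_torque'])
a=cv2.imread('pics/scene6.png')[140:260,260:390]
b=cv2.imread('pics/w11.png')[130:260,240:410]
cv2.imwrite('pics/s6c.png',np.hstack([cv2.resize(a,(433,400),interpolation=cv2.INTER_CUBIC),cv2.resize(b,(367,400),interpolation=cv2.INTER_CUBIC)]))
E
```

```text
[0.52302683 0.0379004  0.10675317] [-0.27819525  4.00170174  7.59895873] [ 1.04110263  0.13257479 -0.02283239]
```

View pics/s6c.png

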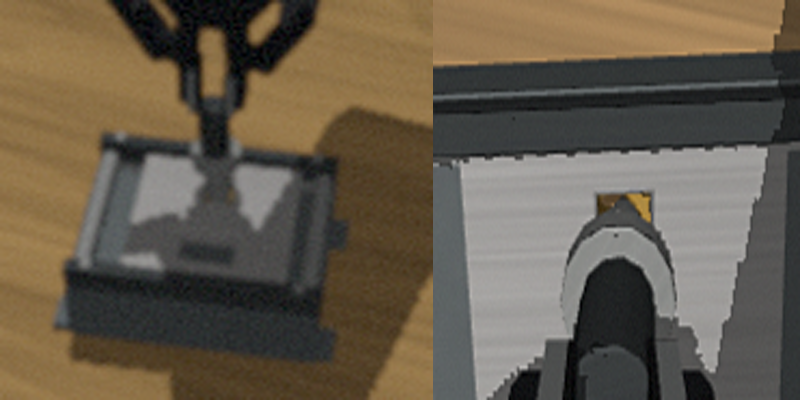

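Pin is 10 N into the taper, with no slip in the grip. Continuing.

Call:
move_arm:
  commands:
    - [[0,0,0.006,0,0,0,1],[0,0,0.012,0,0,0,1],[0,0,0.012,0,0,0,1]]

```text
time_s: 11.35
ee_pos: [0.5235, 0.0376, 0.1035]
eef_rot: [-0.074, 0.997, -0.0, 0.002]
ft_force: [0.2, 2.5, 7.8]
width: 0.0167
```

Call:
move_arm:
  commands:
    - [[0,0,0.006,0,0,0,1],[0,0,0.01,0,0,0,1],[0,0,0.01,0,0,0,1]]

```text
time_s: 11.72
ee_pos: [0.5238, 0.0375, 0.1008]
eef_rot: [-0.074, 0.997, -0.0, 0.002]
ft_force: [-0.5, 3.1, 9.5]
width: 0.0161
```

Call:
move_arm:
  commands:
    - [[0,0,0.006,0,0,0,1],[0,0,0.01,0,0,0,1],[0,0,0.01,0,0,0,1]]

```text
time_s: 12.1
ee_pos: [0.5241, 0.0374, 0.098]
eef_rot: [-0.074, 0.997, -0.0, 0.003]
ft_force: [-0.7, 3.0, 10.1]
width: 0.0165
```

Call:
move_arm:
  commands:
    - [[0,0,0.006,0,0,0,1],[0,0,0.01,0,0,0,1],[0,0,0.01,0,0,0,1]]

```text
time_s: 12.48
ee_pos: [0.5243, 0.0373, 0.0952]
eef_rot: [-0.074, 0.997, -0.001, 0.003]
ft_force: [-0.3, 2.8, 11.0]
width: 0.0167
```

```bash
python3 - <<'E'
from h import *
s=snap('scene','scene7');s=snap('wrist','w12')
st=ctrl.state();print(st['ee_pos'],st['ft_force'],st['ft_torque'],rel((.5224,.0378,.1),98.5))
a=cv2.imread('pics/scene7.png')[140:260,260:390]
b=cv2.imread('pics/w12.png')[130:260,240:410]
cv2.imwrite('pics/s7c.png',np.hstack([cv2.resize(a,(433,400),interpolation=cv2.INTER_CUBIC),cv2.resize(b,(367,400),interpolation=cv2.INTER_CUBIC)]))
E
```

```text
[0.52433737 0.03723681 0.09521855] [-0.43839327  1.61175776 10.63081157] [0.57248882 0.17585997 0.046386  ] (array([ 0.006 ,  0.0028, -0.016 ]), array([-0.0011,  0.0034,  0.0003]))
```

View pics/s7c.png

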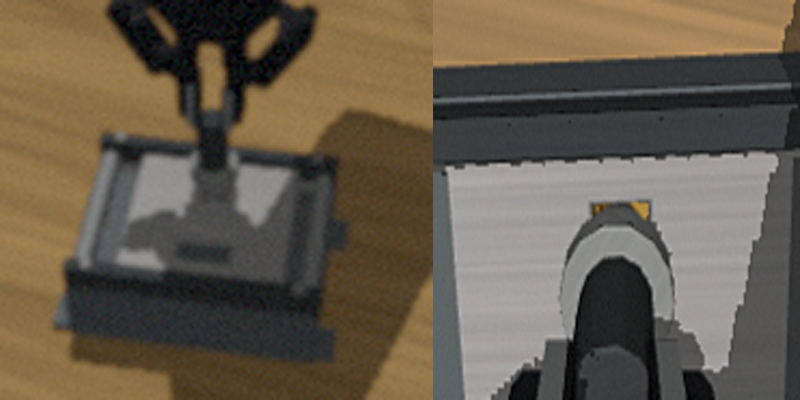

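The plate is being drawn in: the slot is now centred on the pin, at a steady push of about 12.5 N. Continuing.

Call:
move_arm:
  commands:
    - [[0,0,0.006,0,0,0,1],[0,0,0.01,0,0,0,1],[0,0,0.01,0,0,0,1]]

```text
time_s: 12.95
ee_pos: [0.5239, 0.0372, 0.0917]
eef_rot: [-0.074, 0.997, -0.001, 0.002]
ft_force: [-0.2, 2.7, 8.0]
width: 0.0166
```

Call:
move_arm:
  commands:
    - [[0,0,0.005,0,0,0,1],[0,0,0.008,0,0,0,1],[0,0,0.008,0,0,0,1]]

```text
time_s: 13.32
ee_pos: [0.5239, 0.0373, 0.0894]
eef_rot: [-0.074, 0.997, -0.001, 0.002]
ft_force: [-0.4, 2.7, 9.2]
width: 0.0167
```

Call:
move_arm:
  commands:
    - [[0,0,0.004,0,0,0,1],[0,0,0.004,0,0,0,1]]

```text
time_s: 13.58
ee_pos: [0.5239, 0.0373, 0.0882]
eef_rot: [-0.074, 0.997, -0.001, 0.002]
ft_force: [0.1, 2.5, 9.5]
width: 0.0164
```

Call:
move_arm:
  commands:
    - [[0,0,0.004,0,0,0,1],[0,0,0.004,0,0,0,1]]

```text
time_s: 13.82
ee_pos: [0.5239, 0.0373, 0.087]
eef_rot: [-0.074, 0.997, -0.001, 0.002]
ft_force: [-0.3, 2.4, 8.7]
width: 0.0164
```

Call:
move_arm:
  commands:
    - [[0,0,0.004,0,0,0,1],[0,0,0.004,0,0,0,1]]

```text
time_s: 14.08
ee_pos: [0.5239, 0.0373, 0.0857]
eef_rot: [-0.074, 0.997, -0.001, 0.002]
ft_force: [-1.0, 2.0, 8.3]
width: 0.0166
```

Call:
move_arm:
  commands:
    - [[0,0,0.003,0,0,0,1],[0,0,0.003,0,0,0,1]]

```text
time_s: 14.32
ee_pos: [0.5239, 0.0374, 0.0849]
eef_rot: [-0.074, 0.997, -0.001, 0.002]
ft_force: [-0.4, 3.2, 9.3]
width: 0.0166
```

Call:
move_arm:
  commands:
    - [[0,0,0.003,0,0,0,1],[0,0,0.003,0,0,0,1]]

```text
time_s: 14.58
ee_pos: [0.5239, 0.0374, 0.0839]
eef_rot: [-0.074, 0.997, -0.0, 0.002]
ft_force: [0.1, 3.1, 9.2]
width: 0.0168
```

```bash
python3 - <<'E'
from h import *
s=snap('scene','scene8');s=snap('wrist','w13')
st=ctrl.state();print(st['ee_pos'],st['ft_force'],st['ft_torque'])
a=cv2.imread('pics/scene8.png')[140:260,260:390]
b=cv2.imread('pics/w13.png')[130:260,240:410]
cv2.imwrite('pics/s8c.png',np.hstack([cv2.resize(a,(433,400),interpolation=cv2.INTER_CUBIC),cv2.resize(b,(367,400),interpolation=cv2.INTER_CUBIC)]))
E
```

```text
[0.52384202 0.03739066 0.08392623] [-0.49776669  3.84979054  9.12931123] [0.57153229 0.12019775 0.04322028]
```

View pics/s8c.png

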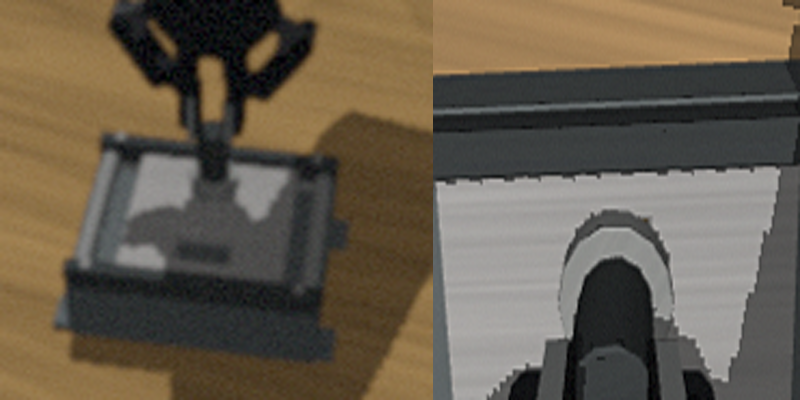

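Call:
move_arm:
  commands:
    - [[0,0,0.003,0,0,0,1],[0,0,0.003,0,0,0,1]]

```text
time_s: 14.92
ee_pos: [0.5238, 0.0374, 0.083]
eef_rot: [-0.074, 0.997, -0.0, 0.002]
ft_force: [-0.9, 3.2, 8.9]
width: 0.0163
```

Call:
move_arm:
  commands:
    - [[0,0,0.003,0,0,0,1],[0,0,0.003,0,0,0,1]]

```text
time_s: 15.18
ee_pos: [0.5238, 0.0375, 0.0821]
eef_rot: [-0.074, 0.997, -0.0, 0.002]
ft_force: [-0.3, 4.0, 8.4]
width: 0.0165
```

Call:
move_arm:
  commands:
    - [[0,0,0.003,0,0,0,1],[0,0,0.003,0,0,0,1]]

```text
time_s: 15.42
ee_pos: [0.5241, 0.0376, 0.0819]
eef_rot: [-0.074, 0.997, -0.0, 0.003]
ft_force: [-1.6, 3.7, 13.2]
width: 0.0162
```

Call:
move_arm:
  commands:
    - [[0,0,0.002,0,0,0,1],[0,0,0.002,0,0,0,1]]

```text
time_s: 15.68
ee_pos: [0.5244, 0.0377, 0.0818]
eef_rot: [-0.074, 0.997, -0.0, 0.003]
ft_force: [-2.5, 4.0, 15.9]
width: 0.0163
```

Call:
move_arm:
  commands:
    - [[0,0,0.003,0,0,0,1],[0,0,0.003,0,0,0,1]]

```text
time_s: 15.92
ee_pos: [0.5246, 0.0379, 0.0817]
eef_rot: [-0.074, 0.997, -0.0, 0.003]
ft_force: [-4.3, 4.5, 20.9]
width: 0.0163
```

```bash
python3 - <<'E'
from h import *
s=snap('scene','scene9');s=snap('wrist','w14')
st=ctrl.state();print(st['ee_pos'],st['ft_force'],st['ft_torque'],st['eef_rot'])
a=cv2.imread('pics/scene9.png')[160:240,280:370]
b=cv2.imread('pics/w14.png')[160:280,260:390]
cv2.imwrite('pics/s9c.png',np.hstack([cv2.resize(a,(400,360),interpolation=cv2.INTER_CUBIC),cv2.resize(b,(390,360),interpolation=cv2.INTER_CUBIC)]))
E
```

```text
[0.52460267 0.03786548 0.08167372] [-4.68443843  3.71789274 21.51350902] [ 0.85924945  0.80158135 -0.06379192] [-7.45096537e-02  9.97214574e-01 -1.78752289e-04  3.37247985e-03]
```

View pics/s9c.png

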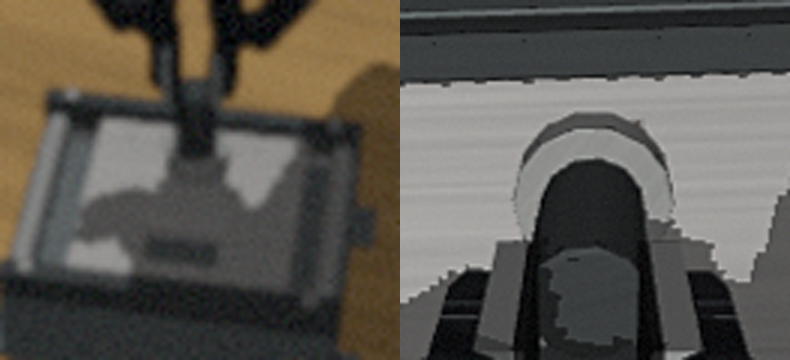

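The push jumped from 9 to 21 N with z stalled at 0.0817, so it is seated. The implied plate top is about 0.063, inside the given range. Easing the push, then opening.

Call:
move_arm:
  commands:
    - [[0,0,-0.005,0,0,0,1],[0,0,-0.005,0,0,0,1]]

```text
time_s: 16.27
ee_pos: [0.5241, 0.0378, 0.0819]
eef_rot: [-0.075, 0.997, -0.0, 0.003]
ft_force: [-0.7, 4.9, 12.7]
width: 0.0166
```

Call:
move_arm:
  commands:
    - [[0,0,0,0,0,0,0.6],[0,0,0,0,0,0,0.3],[0,0,0,0,0,0,0],[0,0,0,0,0,0,0],[0,0,0,0,0,0,0]]

```text
time_s: 16.9
ee_pos: [0.5216, 0.0375, 0.0793]
eef_rot: [-0.074, 0.997, -0.0, -0.0]
ft_force: [-0.6, 0.4, -0.2]
width: 0.0852
```

```bash
python3 - <<'E'
from h import *
s=snap('wrist','w15')
st=ctrl.state();print(st['ee_pos'],st['ft_force'],st['ft_torque'],st['width'])
E
```

```text
[0.52167572 0.0375893  0.07936163] [-0.46344405 -1.02666363  0.13474379] [-0.01440121 -0.00793975 -0.00989511] 0.08526465897925821
```

View pics/w15.png

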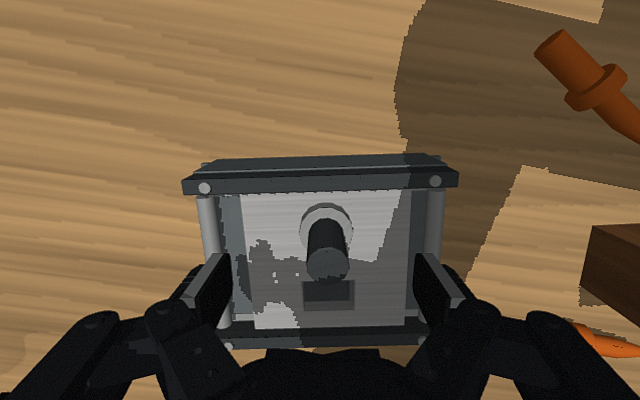

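Released; the pin stands with its shoulder on the plate. Retracting straight up, then moving aside to measure.

Call:
move_arm:
  commands:
    - [[0,0,-0.1,0,0,0,0],[0,0,-0.25,0,0,0,0],[0,0,-0.4,0,0,0,0],[-0.1,0,-0.45,0,0,0,0],[-0.2,0,-0.45,0,0,0,0],[-0.2,0,-0.45,0,0,0,0],[-0.2,0,-0.45,0,0,0,0]]

```text
time_s: 17.82
ee_pos: [0.5802, 0.0465, 0.214]
eef_rot: [-0.074, 0.997, 0.0, -0.001]
ft_force: [-0.1, 0.3, -0.4]
width: 0.0855
```

```bash
python3 - <<'E'
from h import *
s=snap('wrist','w16');s=snap('scene','scene10')
st=ctrl.state();print(st['ee_pos'],st['ft_force'])
a=cv2.imread('pics/scene10.png')[150:250,270:380]
cv2.imwrite('pics/s10c.png',cv2.resize(a,None,fx=5,fy=5,interpolation=cv2.INTER_CUBIC))
b=cv2.imread('pics/w16.png')[50:200,240:440]
cv2.imwrite('pics/w16c.png',cv2.resize(cv2.convertScaleAbs(b,alpha=1.5),None,fx=4,fy=4,interpolation=cv2.INTER_CUBIC))
E
```

```text
[0.58003871 0.04649741 0.21431866] [-0.22415784  0.40891568 -0.02904907]
```

View pics/w16c.png

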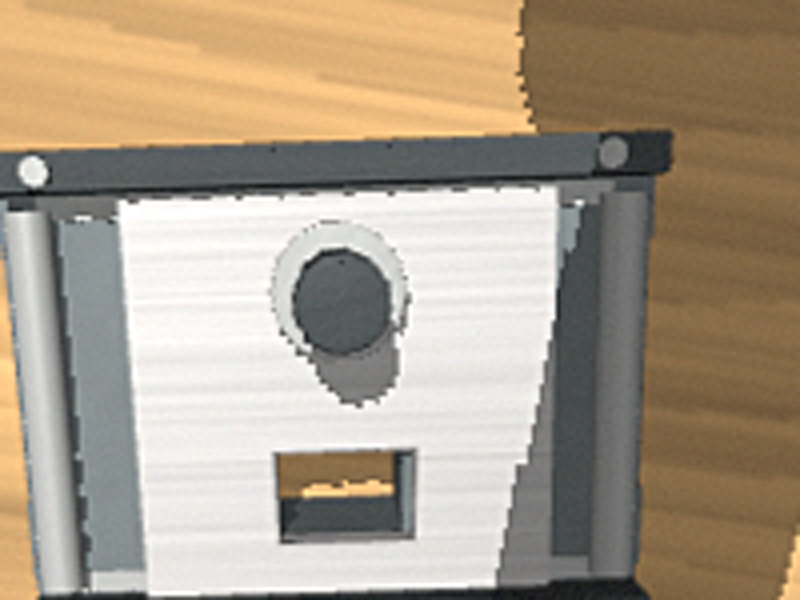

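View pics/s10c.png

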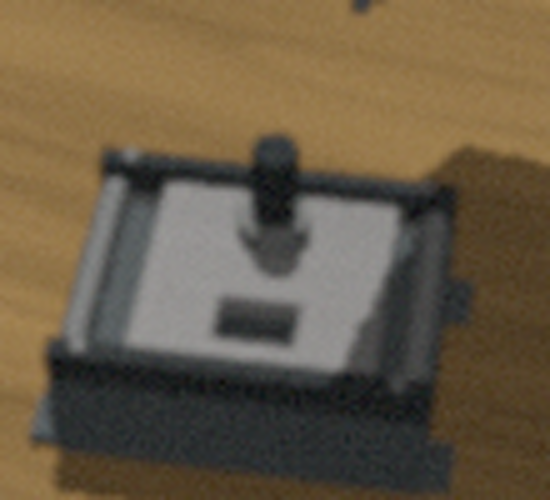

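View pics/scene10.png

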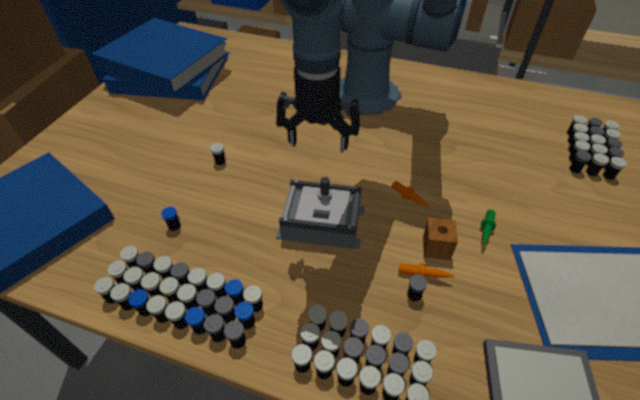

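```bash
python3 - <<'E'
from h import *
w15,w16,sc=[load(x) for x in('w15','w16','scene10')]
g16=(w16,240+341.5/4-.4,50+301.5/4-.4);g15=(w15,326.5,264.5);gs=(sc,270+275.5/5-.4,150+149/5-.4)
print('griptop',tri([g15,g16,gs]),tri([g15,g16]))
print('shoulder top in w16 @.075',onz(w16,240+339.5/4-.4,50+288/4-.4,.075), 'griptop@.117',onz(*g16,.117))
# window centre (local x +26, y gate) from w16
P=[(277,452),(416,448),(414,540),(281,543)]
q=np.array([onz(w16,240+u/4-.4,50+v/4-.4,.063) for u,v in P]).mean(0);a=np.radians(10)
bh=np.array([.5222,.0371]);d=q[:2]-bh;print('window rel bed_hole x,y',d@[np.cos(a),np.sin(a)],d@[-np.sin(a),np.cos(a)])
E
```

```text
griptop (array([0.52212338, 0.03933606, 0.11361705]), [0.0004928941347167901, 0.0011123483581558864, 0.0011166849470524058]) (array([0.52114999, 0.03968252, 0.11616926]), [0.00030166852987241634, 0.0003016685298723922])
shoulder top in w16 @.075 [0.52039865 0.03978209 0.075     ] griptop@.117 [0.52105274 0.03996465 0.117     ]
window rel bed_hole x,y 0.05358618266532946 0.003748575906599157
```

```bash
python3 -c "
from station import ctrl
print(ctrl.state()['time_s'],ctrl.sign_off())"
```

```text
the job is handed in; nothing more can be done
17.925 None
```

I took the steel pin from the stand and pressed it through the plate's small slot into the bush. I then let go, backed the arm clear and handed the job in at 17.9 s. `sign_off` gives no verdict, so success rests on the checks below.

**Seating:** the push was about 6 to 13 N on the way down. It then jumped from about 9 N to 21 N (wrist reading) while the height stalled, and I stopped there. The highest reading was 21.5 N, well under the 45 N limit.

**Last checks:**
- **Height:** the pin's top is at about 0.116 m from the two wrist views, which fits a shoulder resting on a plate top at about 0.062–0.063 m. Adding the scene camera gave 0.114 m.
- **Upright and free:** the pin's axis at the shoulder and at the top agree within 1 mm, so it stands upright. The wrist force was back to zero after release.
- **Film cans:** they look undisturbed in the last scene view; I did not measure them.

**Disagreements:**
- **Plate height:** before insertion I estimated the plate top from the slot's size at about 0.066 m, roughly 3 mm above where the pin seated. The lower figure is still within the given 62–72 mm.
- **Sideways offsets:** the camera puts the pin axis about 3 mm from the bush middle, and the plate about 3.7 mm off (limit 4.5 mm). The fits allow at most about 2.8 mm, so I put the difference down to about 1 mm of camera error.
- **Gripper width:** it read 16.5 mm on the 22 mm grip, though the pin did not slip.

The orange and green decoy pins did not stay put: both oranges toppled, and the green one appears tipped too. This happened in the first seconds, with the arm well above them. They stayed on the table.

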